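Clamp a two-part plaster mould with a ratchet bar clamp

ROBOT

A 6-joint arm with a two-finger parallel gripper is mounted at the origin on the work surface. World frame = base frame: x ahead of the robot, y to its left, z up, the work surface at z = 0. Lengths are in m, angles in rad, forces in N, time in s.
With the tool pointing down it reaches from about 0.35 to 0.775 m from the base axis. Payload 5.5 kg.
Tool frame: the origin (TCP) lies at the very end of the fingers, on their centre line; the grasp point (between the pads) lies 19 mm behind it; z points along the fingers, y is the direction in which the jaws open and shut (so a half turn about z gives the same grasp; the last joint's range is limited). The gripper opens to 85 mm and grips with 20 to 120 N. Pads are 22 mm wide; open, the fingers measure 114 mm over their backs; the gripper's body (76 mm by 85 mm) begins 54 mm behind the grasp point. The pads swing forward as they close: fully open they stand 13 mm farther back than shut.
Start: joints at [-0.14, 0.313, 0.046, 1.304, 0, 1.431], TCP at [0.575, -0, 0.231] pointing down, gripper open.
Joint ranges: [-2.76, 2.76], [-0.86, 1.69], [-1.03, 1.26], [-2.2, 2.34], [-1.47, 1.5], [-3.14, 3.14]. Speed limits (rad/s): [2.57, 2.57, 3.14, 3.14, 3.14, 3.14].

INTERFACE

Orientations are given as a unit quaternion [w, x, y, z].
In Python, from workcell import get_state, read_camera, hand_in, find_in, silhouettes gives the robot as it stands. The module is installed in compiled form; this text tells all that it offers.
- The arm moves only by the tool send_rows, never from a script. Its argument "deltas" is a list that holds one entry, the list of rows, each a list of 6 numbers: the shift along the world's x, y, z in cm, then the turn, a rotation vector about the world's x, y, z in degrees. In form: [[[dx, dy, dz, wx, wy, wz], ...]]. A call has 1 to 12 rows; each row is the pose to reach, as a shift and turn from the pose commanded when the call began; what a row does not reach only later rows make up. A row lasts 1/10 s, in which the tool goes at most 50 mm and 8.59 degrees, less where a joint would pass 70% of its speed; a pose out of reach is approached as far as the arm can. A call with a gripper value outside its range is refused whole. "jaw" is the opening, from -1 (shut) to 1 (fully open), so that 0 is half open, set as the call begins (left out, the last holds). The fingers move at their own pace and stop on an object; "force" is the grip in N (left out, the last holds). Time passes only in rows, so rows that repeat a pose let the fingers close. It gives the time, the measured TCP pose, the force and the opening at its end, in the units of the state.
- get_state(): the state, without advancing time (a new reading comes with each control period).
- read_camera(name): name is "scene" or "side" or "wrist"; returns a dict with "img" (384x512x3 uint8, red, green, blue), "z_map" (384x512 float32, m along the optical axis (not along the pixel's ray), 0 where there is no reading), "vfov" (degrees; the focal length in pixels is half the picture's height over the tangent of half this angle, whatever the lens; pixels are square), "cx", "cy" (the principal point, pixels), "R" (3x3) and "t" (3): a world point X has camera coordinates R X + t; the wrist camera has in their place "hand_eye" (4x4, takes a point from camera to tool coordinates, whose origin is the TCP and whose axes are the flange's). Camera axes: x right, y down, z forward; pixel columns grow to the right and rows downward; lengths in m; the calibration is good to about 2 mm. A picture is of the moment at which its call begins: read the wrist's pose just before it.
- hand_in(): hands the job in, once; it reports no verdict.
Trained networks look in a picture, given as the dict that the camera call returned (one of the last four; its "shot" number tells which), for a name from the list of things; names that differ only in an ending like _2 or _b are one class to them, and where a whole thing is asked for, a point or a joint stands for the part that bears it (a point fixed in the world has none). Each returns a list of dicts, best first, with "conf" (0 to 1); they miss things now and then, are a little off and sometimes report something else, mostly with a low value. They report only what shows in the picture. A call takes as long as a camera call. They do not tell look-alikes from the thing itself.
- find_in(picture, thing): "box" ([centre column, centre row, width, height] in pixels, round what is visible of it).
- silhouettes(picture, thing): "mask" (384x512 bool, what is visible of it) and "box" ([centre column, centre row, width, height] in pixels, round what is visible of it).
The state is a dict: "clock": time; "joint_pos": joint angles; "qvel": joint speeds; "tau": joint torques, N m; "tcp_pos": TCP position; "orientation": TCP orientation; "wrist_force": force on the tool from outside, world axes, zero at the start; "ft_torque": the same for the moment, N m; "finger_gap": finger opening in m.
Only numpy, scipy, OpenCV 4.12 (cv2) and the standard library are available. Lean on these libraries where they do the work, as an engineer would, in place of code of your own. Each camera call takes 0.05 s, during which the arm holds its last target.

TASK

Close up the small plaster mould for casting: take the loose half that stands on the table and stand it on the clamp's bed, between its mate and the sliding jaw, with its hollow face towards the mate. Then squeeze the clamp's green trigger again and again until the sliding jaw presses the two halves together firmly, with about 20 N, and let go; plaster chips, so never press it with more than 35 N, and work the jaw with its trigger only, do not push it by hand. Leave the blue jar, the yellow bottle and the saucer where they are.

Things in the scene. Friction and masses are not known exactly. Their poses are not given: they have to be found in the camera images.
- clamp: Bar clamp bolted to the bench, base plate 310 x 100 x 10 mm, origin under it. +x runs from the pistol grip to the sliding jaw, +z is up; 'clamp' positions are in this frame, in mm. Fixed jaw: 44 wide, top z 105, face at x 0, back at x -15 (stop screw's knob to x -32, z 67 to 93); its rubber stop stands out to an unknown x of 0 to 10, set by hand. Grey housing x -150 to -15, 44 wide, top z 46.
- bed_start (a point): Point at clamp x 0, y 0, on the top of the bed (z 40): two level rails from here to x 135. Low guides stand on both sides from x 0 to 85: inner faces at y -32 and 32 (3 mm to spare on each side of a half), outer faces at y -38 and 38, top z 52. The axes are the clamp's. The loose half belongs at y 0, next to its mate.
- sliding_jaw: Steel bar with a grey upright and, on a spring plunger, a black rubber pad (32 x 32, centre z 80). Origin: coincides with the clamp's origin when wide open, moves up to 55 mm to clamp -x ('travel'); a ratchet of 2 mm pitch lets it go only that way. The upright fills clamp x 136 to 154 minus travel, 34 wide, top z 108.
- pad_face (a point): Where the sliding jaw's pad face is when nothing presses it: clamp x 100 minus travel, y 0, z 80. The pad gives way by 1 mm per 2.8 N. At the start there is 13 mm or more to spare for the loose half between its mate and the pad. How far the mould moves until it meets the fixed jaw's stop is unknown, so poses do not tell how hard the pad presses: feel it at the trigger.
- trigger (a joint): Angle in rad: 0 released, 0.25 fully squeezed (stop); springs back. Hinged at its foot at clamp x -65, z 15, top swings to clamp -x. 1 rad drives the bar 40 mm (up to 2 mm lost in finding a tooth). Moment in N m: 0.6 x (angle + 0.5) + 0.04 x (jaw force in N + about 6 friction): at trigger_front 6 to 8 N idle, about 17 N with 20 N on the mould. Let go, the jaw backs by up to 2.5 mm to a tooth.
- trigger_front (a point): Point on the green trigger's front face (towards the jaws), 100 mm above the table, 85 mm above the hinge, at clamp x -65 when released. Trigger 22 wide, 14 thick, top z 126. Pull this face to clamp -x, towards the grip, to squeeze: it moves 21 mm here. Over trigger and grip it measures 60 mm released, 39 squeezed; 33 mm are free from this face to the stop screw's knob.
- grip_back (a point): Point on the back (clamp -x) face of the rigid black pistol grip, at clamp x -125, 100 mm above the table. The grip is 26 wide, x -125 to -107, top z 128, and does not move: only the trigger does. The bar's steel tail comes out behind the housing, below z 32, as far as x -205.
- half_front_center (a point): Centre (40 mm up) of the loose half of the off-white plaster mould, to be placed: upright block, 32 (its x) by 58 (its y) by 80 mm tall, about 0.22 kg. Its own -x face is the mating face with the hollow (34 wide, open at the top) and two brass dots; its +x face is plain. Grip it across the 58 mm, near the top. Placed rightly its x points along clamp +x.
- half_front_face (a point): Centre of the mating (hollow) face of that loose half: 16 mm to its -x side, 40 mm up.
- half_back_center (a point): Centre of the mate, an equal half standing on the bed in front of the fixed jaw, its centre at about clamp x 27 to 29; its mating face (its own -x) looks to clamp +x. Clamping slides both halves towards the fixed jaw until the mate's back meets the hand-set stop (its centre then at clamp x 16 to 26).
- pigment_jar: Blue jar with white lid, 56 mm across, 85 mm tall; origin at the underside. Leave it alone.
- saucer: White saucer, 120 mm across; origin at the underside. Leave it alone.
- glaze_bottle: Yellow bottle, 52 mm across, 150 mm tall; origin at the underside. Leave it alone.
Not all that is in view belongs to the job. Leave any pink or red look-alike of the part that bears half_front_center alone.

How it is judged:
On the way, in this order (a step that is already met when the one before it is completed fails the run):
1. the loose mould half stands upright on the clamp's bed between its mate and the sliding jaw, hollow face towards the mate, let go (z of half_front_center in the frame of clamp between 0.077 and 0.084 m and y of half_front_center in the frame of clamp between -0.005 and 0.005 m and angle between half_front_center's own z axis and vertical below 0.06 rad and x of half_front_face in the frame of clamp between 0.028 and 0.067 m and contact force between the fingers and half_front below 0.3 N), for 0.3 s.
2. the sliding jaw presses the loose half with 12 N or more (contact force between sliding_jaw and half_front above 12 N), for 0.2 s.
At the end, for the whole second after the job is handed in: Loose half upright (0.06 rad) on the bed within 5 mm of its middle line, hollow face within 3 mm of the mate's; sliding jaw presses it with 12 to 36 N, halves press each other with over 10 N; trigger at rest (under 0.03 rad), mould let go and still (z of half_front_center in the frame of clamp between 0.077 and 0.084 m and y of half_front_center in the frame of clamp between -0.005 and 0.005 m and angle between half_front_center's own z axis and vertical below 0.06 rad and x of half_front_face in the frame of half_back_center between -0.019 and -0.013 m and contact force between sliding_jaw and half_front between 12 and 36 N and contact force between half_back and half_front above 10 N and contact force between the fingers and half_front below 0.3 N and value of joint trigger below 0.03 rad and linear speed of half_front below 0.01 m/s); the robot touches nothing.
It fails at once if the mould is pressed by the sliding jaw with more than 36 N (contact force between sliding_jaw and half_front above 36 N).
It fails at once if the robot pushes the sliding jaw itself (more than 6 N) (contact force between the arm and sliding_jaw above 6 N).
It fails at once if the blue jar, saucer or yellow bottle is moved by more than 30 mm (distance of any of pigment_jar, saucer, glaze_bottle from where it was at the start of the episode above 0.03 m).
It also fails if it takes over 72 s, if anything falls off the work surface, if the arm or the gripper's body presses on something with over 40 N, if the wrist force passes 120 N, or if a joint passes its speed limit or range.

## Working session

There is one attempt and no reset: what is moved stays moved. The work goes in short steps, Python scripts to look and compute and a tool call to move; the robot and the scene stay as the last step left them, time stands still between calls to the robot, and variables do not carry over. Pictures are saved under pics/ and viewed, and the job is handed in when it is done.

Besides the shell and the picture viewer there is one more tool, called as a command line: name --argument value ..., lists and objects as JSON in quotes. send_rows: Moves the arm, as the interface text tells. Its arguments: {"type":"object","properties":{"deltas":{"type":"array","items":{"type":"array","items":{"type":"array","items":{"type":"number"}}}},"jaw":{"type":"number"},"force":{"type":"number"}},"required":["deltas"]}

```bash
mkdir -p pics
cat > h.py <<'E'
import numpy as np, cv2, json
from workcell import get_state, read_camera, hand_in, find_in, silhouettes
from scipy.spatial.transform import Rotation as Rn
def f(p): return p["img"].shape[0]/2/np.tan(np.radians(p["vfov"])/2)
def world(p,st=None):
    z=p["z_map"];h,w=z.shape;u,v=np.meshgrid(np.arange(w),np.arange(h));F=f(p)
    X=np.stack([(u-p["cx"])/F*z,(v-p["cy"])/F*z,z],-1)
    if "R" in p: W=(X-p["t"])@p["R"]
    else:
        H=p["hand_eye"];q=st["orientation"];R=Rn.from_quat([q[1],q[2],q[3],q[0]]).as_matrix()
        W=(X@H[:3,:3].T+H[:3,3])@R.T+np.array(st["tcp_pos"])
    W[z==0]=np.nan
    return W
def save(p,n,s=1.5): cv2.imwrite("pics/"+n,cv2.resize(p["img"][:,:,::-1],None,fx=s,fy=s))
E
python3 - <<'E'
from h import *
print(get_state())
for n in ["scene","side"]:
    p=read_camera(n);save(p,n+"1.png");W=world(p)
    np.savez(n+"1.npz",W=W,img=p["img"])
    for t in ["clamp","sliding_jaw","trigger","half_front_center","half_back_center","pigment_jar","saucer","glaze_bottle"]:
        for s in silhouettes(p,t)[:3]:
            m=s["mask"]; print(n,t,round(s["conf"],2),np.round(s["box"]),m.sum(),np.round(np.nanmedian(W[m],0),3))
E
```

```text
{'clock': 0.0, 'joint_pos': array([-1.39586313e-01,  3.14042336e-01,  4.49337289e-02,  1.30361381e+00,
       -3.82723265e-05,  1.43119569e+00]), 'qvel': array([-0.00071029, -0.00156705,  0.00061535, -0.00186614,  0.0012947 ,
       -0.00104773]), 'tau': array([-2.90074182e-03, -4.80629075e+01,  2.98531097e+01,  1.95313990e-02,
       -3.83516899e-04, -4.27451073e-05]), 'tcp_pos': array([5.74459014e-01, 6.26477487e-05, 2.30366534e-01]), 'orientation': array([-7.57584566e-04,  7.07101377e-01,  7.07111529e-01, -5.94881612e-04]), 'wrist_force': array([-0.0988717 , -0.88748084,  0.27747829]), 'ft_torque': array([-0.00592595, -0.00062502,  0.0100678 ]), 'finger_gap': 0.08532482023609297}
scene clamp 0.81 [244. 210.  83.  80.] 2272 [0.585 0.016 0.038]
scene sliding_jaw 0.84 [265. 228.  31.  27.] 424 [0.596 0.113 0.075]
scene half_front_center 0.78 [389. 244.  26.  25.] 516 [0.462 0.427 0.049]
scene half_front_center 0.77 [338. 223.  13.  29.] 309 [0.482 0.273 0.062]
scene half_front_center 0.56 [363. 234.  21.  30.] 378 [0.48  0.351 0.059]
scene half_back_center 0.82 [248. 203.  22.  31.] 
[... 309 characters left out ...]
e clamp 0.89 [278. 217.  55.  92.] 2444 [ 0.537 -0.082  0.038]
side sliding_jaw 0.64 [273. 216.  24.  95.] 227 [0.589 0.11  0.088]
side trigger 0.67 [278. 221.   7.  25.] 148 [ 0.54  -0.091  0.104]
side half_front_center 0.84 [212. 177.  22.  26.] 481 [0.457 0.264 0.042]
side half_front_center 0.63 [200. 149.  21.  20.] 192 [0.446 0.422 0.063]
side half_front_center 0.5 [204. 163.  15.  22.] 272 [0.442 0.348 0.053]
side half_back_center 0.85 [275. 199.  18.  30.] 312 [ 0.554 -0.001  0.106]
side pigment_jar 0.77 [283. 307.  26.  40.] 813 [ 0.442 -0.346  0.061]
side saucer 0.81 [264. 166.  31.  19.] 404 [0.641 0.297 0.009]
side glaze_bottle 0.72 [348. 270.  24.  56.] 866 [ 0.627 -0.318  0.08 ]
```

View pics/scene1.png

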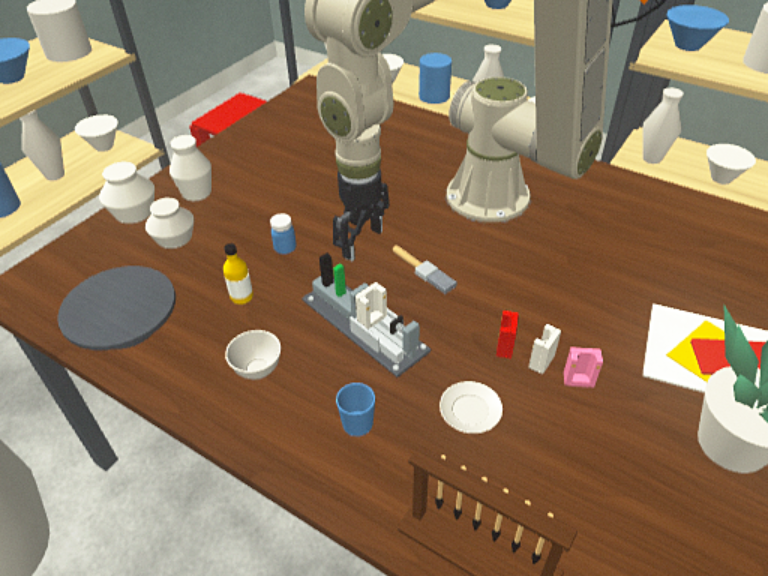

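View pics/side1.png

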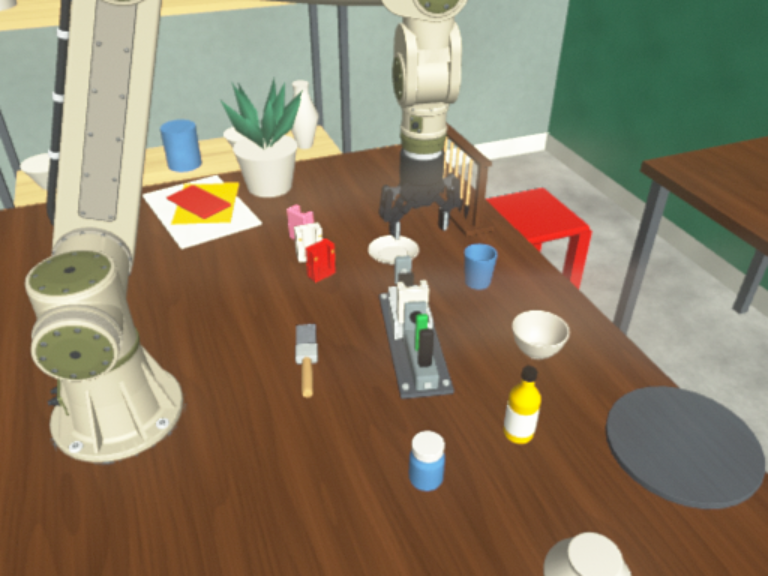

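Run:
```python
from h import *
d=np.load("scene1.npz");a=cv2.resize(d["img"][200:270,310:420,::-1],None,fx=7,fy=7,interpolation=cv2.INTER_CUBIC);cv2.imwrite("pics/c1.png",a)
d=np.load("side1.npz");a=cv2.resize(d["img"][130:200,180:290,::-1],None,fx=7,fy=7,interpolation=cv2.INTER_CUBIC);cv2.imwrite("pics/c2.png",a)
```

```text
(no output)
```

View pics/c1.png

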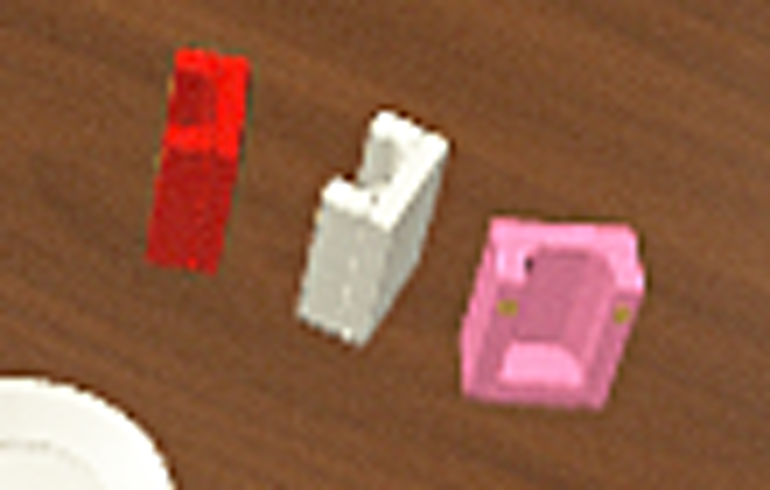

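View pics/c2.png

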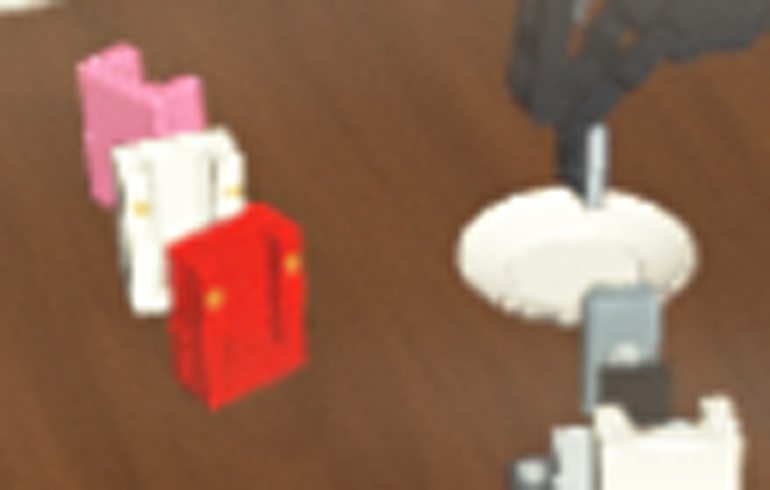

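The scene camera shows three candidates: red at (338,223), white at (363,234) and pink at (389,244). The enlarged crop shows the white one has off-white plaster, brass dots and its hollow facing the clamp, so that is the loose half. Red and pink are the look-alikes. The wrist view is next.

Run:
```python
from h import *
st=get_state();p=read_camera("wrist");save(p,"w1.png");print(p["hand_eye"],p["vfov"],p["cx"],p["cy"])
W=world(p,st);np.savez("w1.npz",W=W,img=p["img"])
```

```text
[[ 6.57436183e-04 -9.54209844e-01 -2.99137330e-01  7.58086918e-02]
 [ 9.99999724e-01  7.30875417e-04 -1.33625970e-04  3.62899188e-04]
 [ 3.46139336e-04 -2.99137159e-01  9.54210061e-01 -1.41927084e-01]
 [ 0.00000000e+00  0.00000000e+00  0.00000000e+00  1.00000000e+00]] 58.43485720938716 256.86587957735946 188.79078954092915
```

View pics/w1.png

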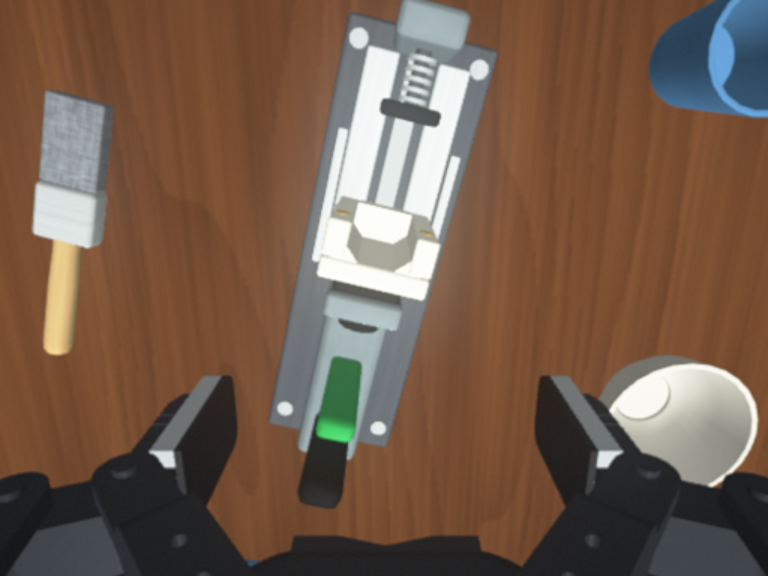

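The wrist picture shows the whole clamp. At 1.5x, the base corners are at (350,13), (497,48), (270,423) and (386,445). The jaw is at the top, the trigger is green at (340,400) and the grip is black at (322,470). Next I fit the clamp pose from depth.

```bash
cat > fit.py <<'E'
from h import *
d=np.load("w1.npz");W=d["W"];img=d["img"]
hsv=cv2.cvtColor(img,cv2.COLOR_RGB2HSV)
cor=np.array([(350,13),(497,48),(386,445),(270,423)])/1.5
m=np.zeros(W.shape[:2],np.uint8);cv2.fillPoly(m,[cor.astype(int)],1)
m2=cv2.dilate(m,np.ones((9,9)))>0
S=hsv[...,1]<90
k=m2&S&(abs(W[...,2]-.010)<.006)
P=W[k];print(k.sum(),np.nanmedian(P[:,2]))
r=cv2.minAreaRect((P[:,:2]*1000).astype(np.float32));print(r,cv2.boxPoints(r))
# floor
print("table z",np.nanmedian(W[300:,420:][...,2]),np.nanmedian(W[60:180,180:200,2]))
# plain: corners
for c in cor: print(W[int(c[1]),int(c[0])])
E
python3 fit.py
```

```text
9141 0.009281266573198388
((563.7410278320312, -17.775482177734375), (309.6090393066406, 100.12315368652344), 76.37486267089844) [[ 478.62125 -156.43051]
 [ 575.92664 -180.01639]
 [ 648.86084  120.87955]
 [ 551.5554   144.46542]]
table z 0.29629859255527946 -0.0007236071973362179
[0.55238329 0.14269212 0.00750044]
[ 0.64931412  0.12270256 -0.00079275]
[ 0.57561929 -0.17721231  0.00855438]
[ 4.79670680e-01 -1.63036125e-01 -1.15546830e-04]
```

```bash
cat >> fit.py <<'E'
print('----')
a=np.radians(76.37);ex=np.array([np.cos(a),np.sin(a)]);ey=np.array([-ex[1],ex[0]])
c=np.array([.56374,-.01778])
Q=W.copy();Q[...,0]=(W[...,:2]-c)@ex;Q[...,1]=(W[...,:2]-c)@ey;Q*=1000
def rng(name,k):
    q=Q[k&m2];print(name,len(q),np.round(np.percentile(q[:,0],[1,3,50,97,99]),1),np.round(np.percentile(q[:,1],[1,3,50,97,99]),1),np.round(np.median(q[:,2]),1))
z=Q[...,2];H=hsv[...,0]
rng("upright",(z>102)&(z<114)&(Q[...,0]>80))
rng("fixedjaw",(z>100)&(z<110)&(Q[...,0]>-80)&(Q[...,0]<60))
rng("mate top",(z>113)&(z<126)&(Q[...,0]>-60)&(Q[...,0]<80))
rng("grip top",(z>122)&(z<134)&(Q[...,0]<-60)&(img.max(-1)<60))
g=(H>45)&(H<85)&(hsv[...,1]>120)
rng("trigger top",(z>119)&(z<132)&g)
rng("guides",(z>48)&(z<55)&(abs(Q[...,1])>29)&(abs(Q[...,1])<41))
rng("rails",(z>37)&(z<43)&(Q[...,0]>-10))
rng("housing",(z>43)&(z<48)&(Q[...,0]<0))
E
python3 fit.py | sed -n '/----/,$p'
```

```text
----
upright 602 [133.5 133.6 137.2 141.  141.3] [-16.3 -15.2  -0.1  15.5  16.3] 106.6
fixedjaw 1282 [-66.7 -65.8  -5.5  43.7  44.2] [-25.3 -21.2  -0.3  21.   23.8] 104.1
mate top 2084 [12.4 12.9 23.4 43.2 43.7] [-29.  -28.1  -0.3  27.1  27.9] 119.1Traceback (most recent call last):
  File "fit.py", line 25, in <module>
    rng("grip top",(z>122)&(z<134)&(Q[...,0]<-60)&(img.max(-1)<60))
    ~~~^^^^^^^^^^^^^^^^^^^^^^^^^^^^^^^^^^^^^^^^^^^^^^^^^^^^^^^^^^^^
  File "fit.py", line 20, in rng
    q=Q[k&m2];print(name,len(q),np.round(np.percentile(q[:,0],[1,3,50,97,99]),1),np.round(np.percentile(q[:,1],[1,3,50,97,99]),1),np.round(np.median(q[:,2]),1))
                                         ~~~~~~~~~~~~~^^^^^^^^^^^^^^^^^^^^^^^
    return _quantile_unchecked(
        a, q, axis, out, overwrite_input, method, keepdims, weights)
    return _ureduce(a,
                    func=_quantile_ureduce_func,
    ...<5 lines>...
                    overwrite_input=overwrite_input,
                    method=method)
    r = func(a, **kwargs)
    result = _quantile(arr,
                       quantiles=q,
    ...<2 lines>...
                       out=out,
                       weights=wgt)
    slices_having_nans = np.isnan(arr[-1, ...])
                                  ~~~^^^^^^^^^
IndexError: index -1 is out of bounds for axis 0 with size 0
```

```bash
sed -i 's/^rng("fixedjaw".*/rng("fixedjaw",(z>101)\&(z<108)\&(Q[...,0]>-40)\&(Q[...,0]<8))/; s/^    q=Q\[k&m2\];/    q=Q[k\&m2]\n    if len(q)<3: print(name,"none");return\n    /; s/img.max(-1)<60/img.max(-1)<300/;s/^rng("grip top",(z>122)&(z<134)/rng("grip top",(z>105)\&(z<134)/' fit.py
cat >> fit.py <<'E'
rng("pad",(abs(Q[...,0]-90)<25)&(z>60)&(z<100)&(img.max(-1)<70))
y=Q[...,1]
for s in (-1,1):
    k=m2&(abs(y-s*35)<4.5)&(Q[...,0]>-20)&(Q[...,0]<110)
    for x0 in range(-20,110,5):
        kk=k&(Q[...,0]>=x0)&(Q[...,0]<x0+5);print(s,x0,np.round(np.nanmax(z[kk]) if kk.any() else -1,0),end='; ')
E
python3 fit.py | sed -n '/----/,$p'
```

```text
----
upright 602 [133.5 133.6 137.2 141.  141.3] [-16.3 -15.2  -0.1  15.5  16.3] 106.6
fixedjaw 857 [-14.3 -13.7  -6.5  -0.4  -0.1] [-21.3 -20.2   0.2  20.2  21.1] 104.0
mate top 2084 [12.4 12.9 23.4 43.2 43.7] [-29.  -28.1  -0.3  27.1  27.9] 119.1
grip top 629 [-77.5 -76.8 -66.9 -64.7 -64.6] [-10.7 -10.    0.   10.   10.6] 123.0
trigger top 406 [-77.8 -77.2 -69.4 -65.  -64.7] [-10.5 -10.   -0.2   9.6  10.2] 124.5
guides 909 [ 2.4  5.9 54.6 83.  84.1] [-37.7 -37.3  33.3  37.7  37.9] 51.2
rails 4226 [ 43.4  45.   88.6 132.  133.6] [-31.8 -30.9  12.5  31.   31.8] 39.1
housing 1600 [-134.  -130.   -65.1  -42.   -39.2] [-20.2 -19.7   5.2  19.6  20.1] 45.1
pad none
-1 -20 -1; -1 -15 -1; -1 -10 -1; -1 -5 -1; -1 0 -1; -1 5 -1; -1 10 -1; -1 15 -1; -1 20 -1; -1 25 -1; -1 30 52.0; -1 35 53.0; -1 40 53.0; -1 45 53.0; -1 50 53.0; -1 55 53.0; -1 60 53.0; -1 65 53.0; -1 70 53.0; -1 75 53.0; -1 80 52.0; -1 85 39.0; -1 90 40.0; -1 95 39.0; -1 100 39.0; -1 105 40.0; 1 -20 10.0; 1 -15 11.0; 1 -10 -1; 1 -5 51.0; 1 0 53.0; 1 5 53.0; 1 10 53.0; 1 15 53.0; 1 20 53.0; 1 25 53.0; 1 30 53.0; 1 35 53.0; 1 40 53.0; 1 45 53.0; 1 50 53.0; 1 55 53.0; 1 60 52.0; 1 65 53.0; 1 70 53.0; 1 75 53.0; 1 80 53.0; 1 85 40.0; 1 90 40.0; 1 95 41.0; 1 100 40.0; 1 105 39.0;
```

The clamp fit is very consistent: origin (0.5637, -0.0178), yaw 76.4°, with the jaw face, guides and trigger all agreeing to within 0.5 mm. Travel is about 2 mm. Next I move over the loose half for a close look.

send_rows --deltas '[[[-1.5,5,0.5,0,0,0],[-3,10,1,0,0,0],[-4.5,15,1,0,0,0],[-6,20,1,0,0,0],[-7,25,1,0,0,0],[-8,30,1,0,0,0],[-8.5,35,1,0,0,0],[-8.5,35,1,0,0,0],[-8.5,35,1,0,0,0],[-8.5,35,1,0,0,0]]]' --jaw 1

```text
clock: 1.95
tcp_pos: [0.4901, 0.3492, 0.2411]
orientation: [0.0, 0.707, 0.707, -0.0]
wrist_force: [-0.0, -0.2, -0.4]
finger_gap: 0.0853
```

Run:
```python
from h import *
st=get_state();p=read_camera("wrist");save(p,"w2.png")
W=world(p,st);np.savez("w2.npz",W=W,img=p["img"])
print(st["clock"],st["tcp_pos"])
for s in silhouettes(p,"half_front_center"): print(s["conf"],s["box"],np.nanmedian(W[s["mask"]],0))
```

```text
1.95 [0.49006897 0.34918875 0.24110626]
0.65 [220.1, 160.7, 60.3, 46.4] [0.45503204 0.35879665 0.07837579]
0.59 [222.4, 75.2, 64.1, 81.7] [0.45823969 0.43176263 0.07839146]
```

View pics/w2.png

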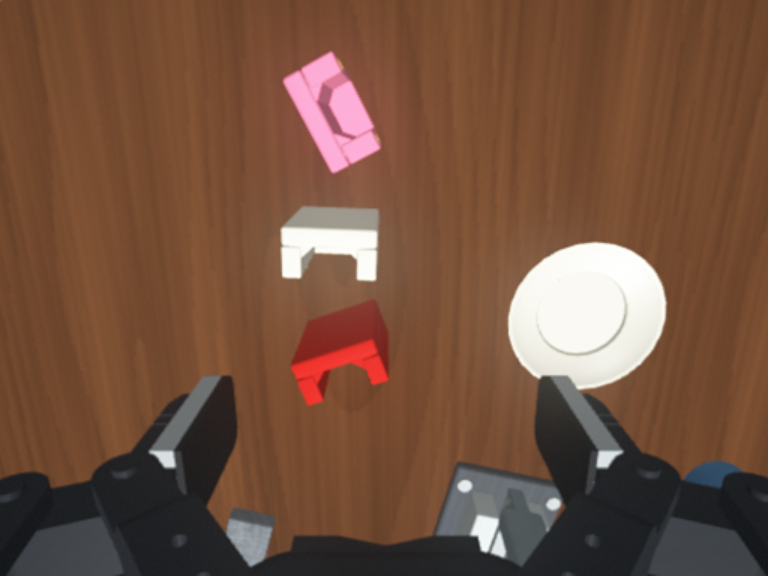

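White block at (330,243), with its hollow facing down in the picture (world -y). Fitting its top rectangle.

Run:
```python
from h import *
d=np.load("w2.npz");W=d["W"];hsv=cv2.cvtColor(d["img"],cv2.COLOR_RGB2HSV)
k=(hsv[...,1]<60)&(W[...,2]>.074)&(W[...,2]<.086);k[:120]=0;k[200:]=0;k[:,:170]=0;k[:,270:]=0
P=W[k][:,:2]*1000;r=cv2.minAreaRect(P.astype(np.float32));print(k.sum(),r,cv2.boxPoints(r))
print(np.percentile(P,[1,50,99],axis=0))
d=np.load("w2.npz");hs=hsv
k=(hs[...,1]>150)&(hs[...,2]>150)&(W[...,2]>.07);k[:190]=0;k[280:]=0
P=W[k][:,:2]*1000;print("red",cv2.boxPoints(cv2.minAreaRect(P.astype(np.float32))))
```

```text
1473 ((455.4354553222656, 349.0224304199219), (32.25553894042969, 57.86561584472656), 87.70152282714844) [[425.87912 334.068  ]
 [483.69815 331.74725]
 [484.9918  363.97687]
 [427.17276 366.2976 ]]
[[427.14054352 333.53518287]
 [455.95529918 354.97018394]
 [484.06296898 365.26111102]]
red [[427.10614 274.17712]
 [437.8327  244.34102]
 [492.21857 263.89362]
 [481.492   293.72974]]
```

send_rows --deltas '[[[-2,0,0,0,0,-2.3],[-3.46,0,-4,0,0,-2.3],[-3.46,0,-8,0,0,-2.3],[-3.46,0,-8,0,0,-2.3]]]'

```text
clock: 2.45
tcp_pos: [0.4522, 0.3464, 0.1565]
orientation: [-0.001, 0.722, 0.692, -0.005]
wrist_force: [-0.3, -0.4, -0.9]
finger_gap: 0.0858
```

send_rows --deltas '[[[0,0,0,0,0,0],[0,0,0,0,0,0],[0,0,0,0,0,0]]]'

```text
clock: 2.75
tcp_pos: [0.4573, 0.3504, 0.1637]
orientation: [0.001, 0.721, 0.692, 0.002]
wrist_force: [0.1, -0.3, -0.3]
finger_gap: 0.0851
```

send_rows --deltas '[[[0,0,-2,0,0,0],[0,0,-4.5,0,0,0],[0,0,-7,0,0,0],[0,0,-9,0,0,0],[0,0,-10.5,0,0,0],[0,0,-11.3,0,0,0],[0,0,-11.6,0,0,0],[0,0,-11.6,0,0,0],[0,0,-11.6,0,0,0],[0,0,-11.6,0,0,0]]]'

```text
clock: 3.75
tcp_pos: [0.4561, 0.3504, 0.0463]
orientation: [0.0, 0.721, 0.693, 0.001]
wrist_force: [-0.1, 0.2, -0.4]
finger_gap: 0.0854
```

Run:
```python
from h import *
st=get_state();p=read_camera("wrist");save(p,"w3.png")
print(st["clock"],st["tcp_pos"])
```

```text
3.75 [0.45613051 0.35038112 0.0463367 ]
```

View pics/w3.png

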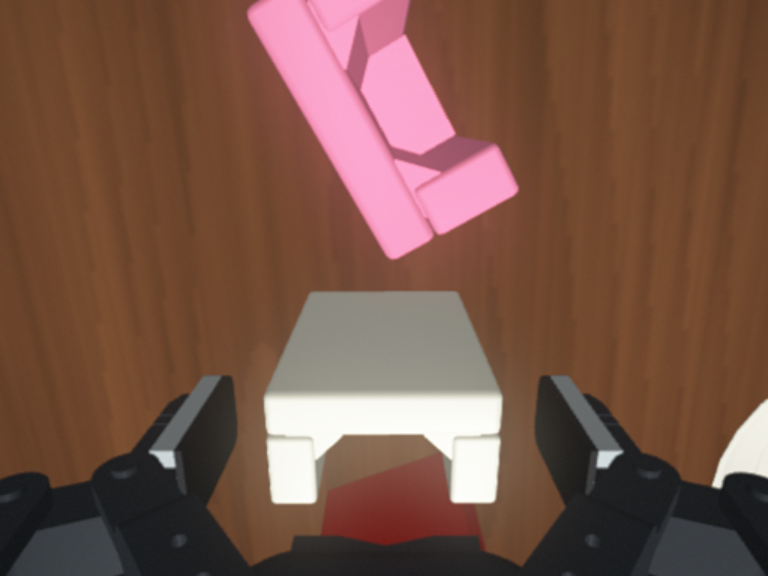

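The white half sits squarely between the open fingers, with its edges at columns 268 and 500, so I close on it.

send_rows --deltas '[[[0,0,0,0,0,0],[0,0,0,0,0,0],[0,0,0,0,0,0],[0,0,0,0,0,0],[0,0,0,0,0,0],[0,0,0,0,0,0],[0,0,0,0,0,0],[0,0,0,0,0,0]]]' --jaw -1 --force 35

```text
clock: 4.6
tcp_pos: [0.4555, 0.3502, 0.0457]
orientation: [0.0, 0.721, 0.693, 0.0]
wrist_force: [-1.6, -1.2, 6.2]
finger_gap: 0.0573
```

send_rows --deltas '[[[0,0,2,0,0,0],[0,0,5,0,0,0],[0,0,8,0,0,0],[0,0,11,0,0,0],[1,-3,13,0,0,-2],[3,-7,14,0,0,-4],[5,-11,14,0,0,-6],[7,-15,14,0,0,-8],[9,-19,14,0,0,-10],[11,-23,14,0,0,-11.3],[12,-26.5,14,0,0,-11.3],[12.47,-29,14,0,0,-11.3]]]'

```text
clock: 5.8
tcp_pos: [0.5806, 0.0572, 0.184]
orientation: [-0.0, 0.787, 0.618, -0.001]
wrist_force: [0.0, 0.3, -2.2]
finger_gap: 0.0578
```

send_rows --deltas '[[[0,-0.5,0,0,0,0],[0,-1,0,0,0,0],[0,-1,0,0,0,0],[0,-1,0,0,0,0],[0,-1,0,0,0,0],[0,-1,0,0,0,0],[0,-1,0,0,0,0]]]'

```text
clock: 6.5
tcp_pos: [0.5801, 0.0506, 0.1854]
orientation: [0.0, 0.786, 0.619, 0.0]
wrist_force: [0.9, -0.2, -2.1]
finger_gap: 0.0575
```

Run:
```python
from h import *
st=get_state();p=read_camera("wrist");save(p,"w4.png");W=world(p,st);np.savez("w4.npz",W=W,img=p["img"])
print(st["clock"],st["tcp_pos"],st["wrist_force"])
c=np.array([.56374,-.01778]);a=np.radians(76.37);ex=np.array([np.cos(a),np.sin(a)]);ey=np.array([-ex[1],ex[0]])
t=st["tcp_pos"][:2]-c;print("tcp clamp",t@ex*1e3,t@ey*1e3)
q=st["orientation"];print("yaw",np.degrees(2*np.arctan2(q[2],q[1])))
Q=W.copy();Q[...,0]=(W[...,:2]-c)@ex;Q[...,1]=(W[...,:2]-c)@ey;Q*=1000
hsv=cv2.cvtColor(p["img"],cv2.COLOR_RGB2HSV)
zt=np.nanmax(Q[250:300,180:330,2]);print(zt)
zt=(st["tcp_pos"][2]-.0457+.08)*1000
k=(hsv[...,1]<70)&(abs(Q[...,2]-zt)<5)&(abs(Q[...,1])<36)
k&=(np.arange(512)[None]>160)&(np.arange(512)[None]<350)
P=Q[k];r=cv2.minAreaRect(P[:,:2].astype(np.float32));print(k.sum(),np.median(P[:,2]),r,cv2.boxPoints(r))
```

```text
6.5 [0.5800526  0.05064727 0.18537798] [ 0.92811542 -0.1564721  -2.1357197 ]
tcp clamp 70.34428589198005 0.2717560380664061
yaw 76.45749351621453
221.12738556894107
9343 218.8371015226936 ((69.55281829833984, 0.30381011962890625), (33.584999084472656, 69.28582763671875), 1.1081840991973877) [[ 52.093452  34.61547 ]
 [ 53.433464 -34.657394]
 [ 87.012184 -34.00785 ]
 [ 85.67217   35.265015]]
```

View pics/w4.png

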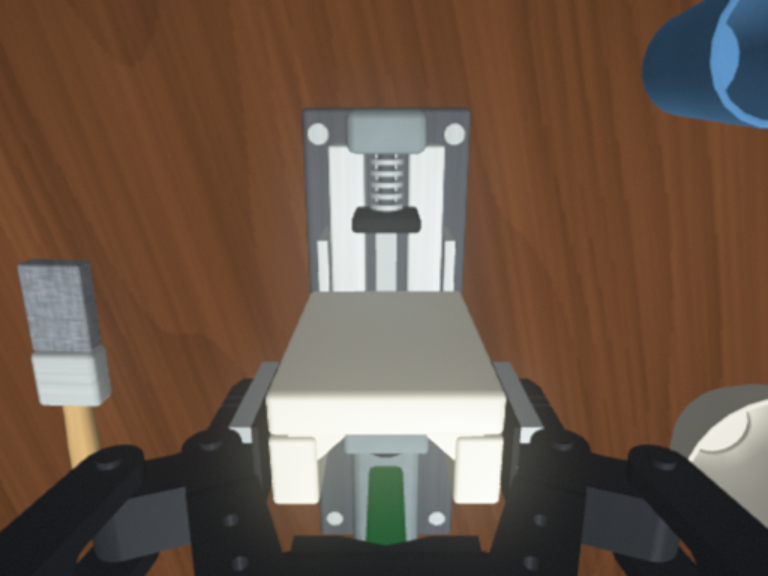

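The block is held at clamp x 69.5, y 0.3, with yaw within 0.1°. Lowering it now.

send_rows --deltas '[[[0,0,-2,0,0,0],[0,0,-4,0,0,0],[0,0,-6,0,0,0],[0,0,-7.5,0,0,0],[0,0,-8.5,0,0,0],[0,0,-9,0,0,0],[0,0,-9.3,0,0,0],[0,0,-9.6,0,0,0],[0,0,-9.8,0,0,0],[0,0,-9.9,0,0,0],[0,0,-9.9,0,0,0],[0,0,-9.9,0,0,0]]]'

```text
clock: 7.75
tcp_pos: [0.5803, 0.05, 0.0866]
orientation: [0.0, 0.786, 0.618, 0.0]
wrist_force: [-0.3, -0.4, -2.0]
finger_gap: 0.0575
```

send_rows --deltas '[[[0,0,-0.05,0,0,0],[0,0,-0.1,0,0,0],[0,0,-0.15,0,0,0],[0,0,-0.15,0,0,0]]]'

```text
clock: 8.15
tcp_pos: [0.5803, 0.05, 0.0857]
orientation: [0.0, 0.786, 0.618, 0.0]
wrist_force: [-2.5, 0.2, 5.5]
finger_gap: 0.0576
```

Contact with the bed felt, so I release.

send_rows --deltas '[[[0,0,0,0,0,0],[0,0,0,0,0,0],[0,0,0,0,0,0],[0,0,0,0,0,0],[0,0,0,0,0,0],[0,0,0,0,0,0]]]' --jaw 1

```text
clock: 8.75
tcp_pos: [0.5801, 0.05, 0.0847]
orientation: [0.0, 0.786, 0.618, -0.0]
wrist_force: [0.4, -0.4, -0.3]
finger_gap: 0.0852
```

send_rows --deltas '[[[0,0,1,0,0,0],[0,0,3,0,0,0],[0,0,6,0,0,0],[0,0,9,0,0,0],[0,0,12,0,0,0],[0,0,12,0,0,0],[0,0,12,0,0,0]]]'

```text
clock: 9.45
tcp_pos: [0.5808, 0.0499, 0.2062]
orientation: [0.001, 0.786, 0.618, 0.001]
wrist_force: [0.2, 0.6, 0.0]
finger_gap: 0.0854
```

```bash
cat > chk.py <<'E'
from h import *
import sys
c=np.array([.56374,-.01778]);a=np.radians(76.37);ex=np.array([np.cos(a),np.sin(a)]);ey=np.array([-ex[1],ex[0]])
st=get_state();p=read_camera("wrist");save(p,sys.argv[1]+".png");W=world(p,st)
Q=W.copy();Q[...,0]=(W[...,:2]-c)@ex;Q[...,1]=(W[...,:2]-c)@ey;Q*=1000
t=st["tcp_pos"][:2]-c;print(st["clock"],"tcp clamp",t@ex*1e3,t@ey*1e3,st["tcp_pos"],st["wrist_force"])
hsv=cv2.cvtColor(p["img"],cv2.COLOR_RGB2HSV)
def R(n,k):
    P=Q[k]
    if len(P)<20: print(n,"none");return
    r=cv2.minAreaRect(P[:,:2].astype(np.float32));print(n,len(P),np.round(np.median(P,0),1),np.round(cv2.boxPoints(r),1).tolist())
z=Q[...,2];x=Q[...,0];y=Q[...,1]
top=(abs(z-120)<4)&(abs(y)<36)&(hsv[...,1]<70)
R("tops",top&(x>0)&(x<110))
R("upright",(abs(z-107)<4)&(abs(y)<25)&(x>90))
# row profile of top mask along x at |y|>19
pr=np.histogram(x[top&(abs(y)>18)&(x>0)],bins=np.arange(0,100,2))
print([(int(b),int(n)) for n,b in zip(*pr)])
E
python3 chk.py w5
```

```text
9.45 tcp clamp 69.82783263576653 -0.6127270959103174 [0.58079047 0.04993693 0.20617494] [0.20214985 0.56048854 0.03081189]
tops 4430 [ 57.2  -0.7 119.2] [[12.199999809265137, 28.200000762939453], [12.600000381469727, -29.899999618530273], [85.0999984741211, -29.399999618530273], [84.69999694824219, 28.700000762939453]]
upright 1296 [142.7  -0.  106.8] [[134.0, 16.5], [134.0, -17.100000381469727], [151.0, -17.0], [151.0, 16.5]]
[(0, 0), (2, 0), (4, 0), (6, 0), (8, 0), (10, 0), (12, 44), (14, 63), (16, 62), (18, 71), (20, 64), (22, 83), (24, 52), (26, 69), (28, 82), (30, 65), (32, 69), (34, 78), (36, 72), (38, 81), (40, 71), (42, 112), (44, 11), (46, 0), (48, 0), (50, 0), (52, 31), (54, 79), (56, 67), (58, 83), (60, 82), (62, 83), (64, 83), (66, 84), (68, 77), (70, 92), (72, 85), (74, 77), (76, 84), (78, 87), (80, 83), (82, 96), (84, 48), (86, 0), (88, 0), (90, 0), (92, 0), (94, 0), (96, 0)]
```

View pics/w5.png

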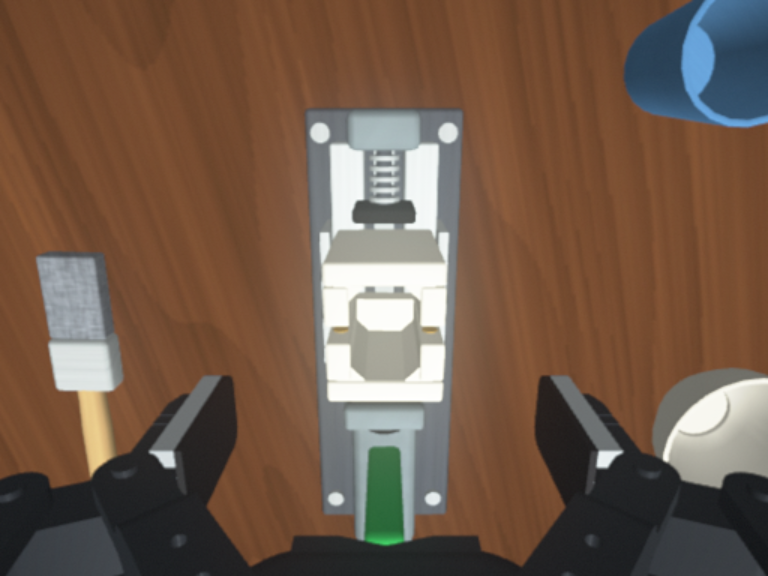

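The half stands on the bed: top z 119 (same as its mate), x 53–85, y about -0.4, hollow facing the mate. Next I shut the fingers and go in front of the trigger.

send_rows --deltas '[[[-0.6,-2.4,0,0,0,0],[-1.3,-5.2,0,0,0,0],[-2,-8,0,0,0,0],[-2.6,-10.5,0,0,0,0],[-2.88,-11.63,0,0,0,0],[-2.88,-11.63,0,0,0,0],[-2.88,-11.63,0,0,0,0],[-2.88,-11.63,0,0,0,0],[-2.88,-11.63,0,0,0,0]]]' --jaw -1

```text
clock: 10.4
tcp_pos: [0.5515, -0.0653, 0.2047]
orientation: [-0.0, 0.785, 0.619, 0.0]
wrist_force: [0.4, -0.2, -1.1]
finger_gap: 0.0002
```

```bash
python3 chk.py w6 | head -1
python3 - <<'E'
from h import *
for n in ["side"]:
    p=read_camera(n);save(p,n+"2.png");cv2.imwrite("pics/side2c.png",cv2.resize(p["img"][110:270,200:360,::-1],None,fx=4,fy=4,interpolation=cv2.INTER_CUBIC)[:600])
E
```

```text
10.4 tcp clamp -49.03780102687207 0.6963911915688101 [ 0.55150741 -0.06527268  0.20472112] [ 0.38426203 -0.21607387 -1.07722207]
```

View pics/w6.png

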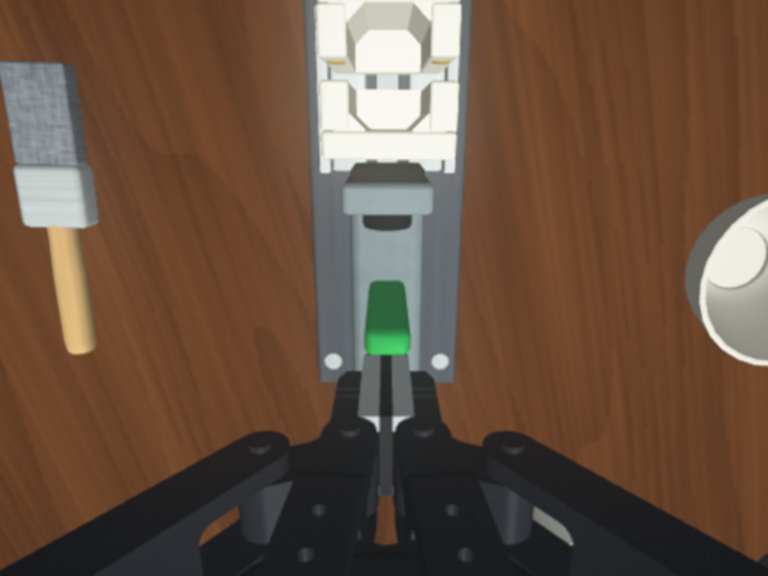

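View pics/side2c.png

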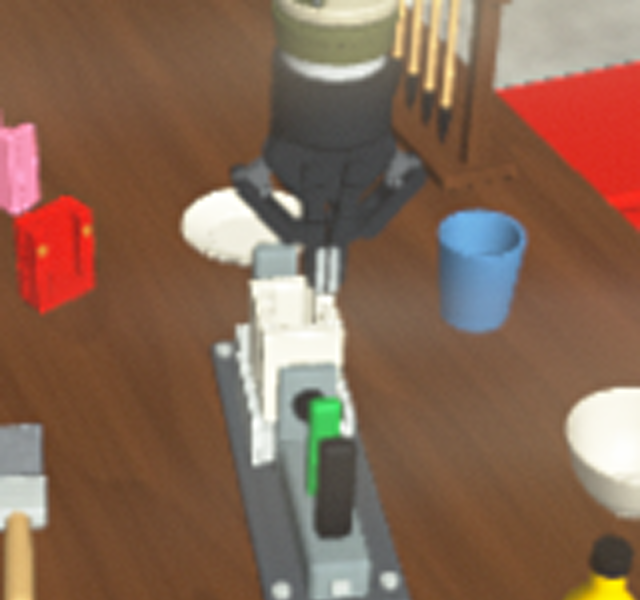

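send_rows --deltas '[[[0,0,-2,0,0,0],[0,0,-4.5,0,0,0],[0,0,-7,0,0,0],[0,0,-9,0,0,0],[0,0,-10,0,0,0],[0,0,-10.5,0,0,0],[0,0,-10.5,0,0,0],[0,0,-10.5,0,0,0],[0,0,-10.5,0,0,0]]]'

```text
clock: 11.4
tcp_pos: [0.5522, -0.0665, 0.101]
orientation: [0.001, 0.786, 0.618, 0.001]
wrist_force: [-0.3, -0.1, 1.1]
finger_gap: -0.0
```

```bash
python3 chk.py w7
python3 - <<'E'
from h import *
print(get_state()["wrist_force"])
E
```

```text
11.4 tcp clamp -50.08555644812719 -0.2456738889563935 [ 0.55217604 -0.06651293  0.10095546] [-0.28838381 -0.12133422  1.11994256]
tops 10429 [ 22.9  -0.7 119.1] [[11.5, -29.899999618530273], [43.79999923706055, -30.100000381469727], [44.099998474121094, 28.299999237060547], [11.800000190734863, 28.5]]
upright none
[(0, 0), (2, 0), (4, 0), (6, 0), (8, 0), (10, 27), (12, 295), (14, 341), (16, 364), (18, 357), (20, 365), (22, 341), (24, 367), (26, 376), (28, 374), (30, 404), (32, 413), (34, 382), (36, 433), (38, 405), (40, 431), (42, 325), (44, 3), (46, 0), (48, 0), (50, 0), (52, 0), (54, 0), (56, 0), (58, 0), (60, 0), (62, 0), (64, 0), (66, 0), (68, 0), (70, 0), (72, 0), (74, 0), (76, 0), (78, 0), (80, 0), (82, 0), (84, 0), (86, 0), (88, 0), (90, 0), (92, 0), (94, 0), (96, 0)]
[-0.84877393 -0.12391284  0.72012123]
```

View pics/w7.png

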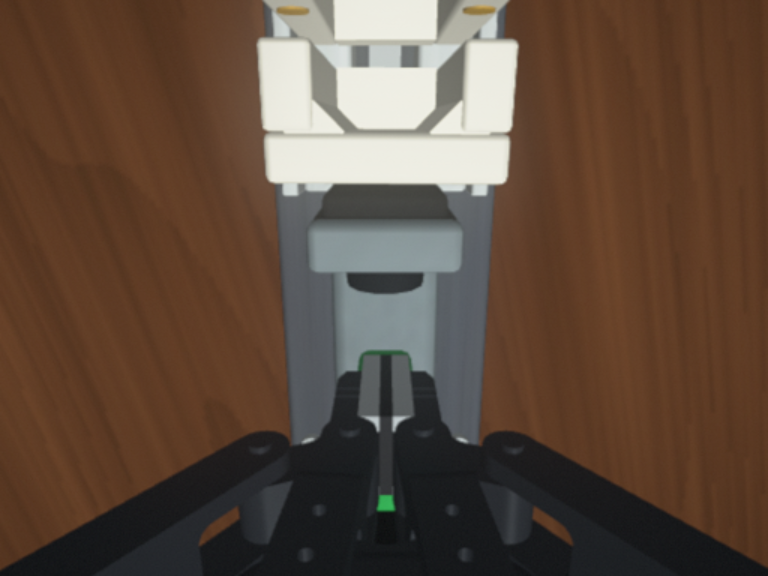

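send_rows --deltas '[[[-0.07,-0.29,0,0,0,0],[-0.14,-0.58,0,0,0,0],[-0.21,-0.87,0,0,0,0],[-0.28,-1.17,0,0,0,0],[-0.28,-1.17,0,0,0,0],[-0.28,-1.17,0,0,0,0]]]'

```text
clock: 12.05
tcp_pos: [0.549, -0.0773, 0.1001]
orientation: [-0.0, 0.786, 0.619, 0.001]
wrist_force: [1.3, 4.9, 0.9]
finger_gap: 0.0001
```

send_rows --deltas '[[[-0.07,-0.29,0,0,0,0],[-0.14,-0.58,0,0,0,0],[-0.21,-0.87,0,0,0,0],[-0.26,-1.07,0,0,0,0],[-0.26,-1.07,0,0,0,0],[-0.26,-1.07,0,0,0,0]]]'

```text
clock: 12.65
tcp_pos: [0.5462, -0.0874, 0.0994]
orientation: [-0.001, 0.786, 0.619, 0.001]
wrist_force: [3.4, 5.8, -2.3]
finger_gap: -0.0002
```

```bash
cat > s.py <<'E'
from h import *
c=np.array([.56374,-.01778]);a=np.radians(76.37);ex=np.array([np.cos(a),np.sin(a)]);ey=np.array([-ex[1],ex[0]])
st=get_state();t=st["tcp_pos"][:2]-c;w=st["wrist_force"]
print(st["clock"],"x,y",t@ex*1e3,t@ey*1e3,"F",w[:2]@ex,w[:2]@ey,w[2])
E
cat > up.py <<'E'
from h import *
import sys
c=np.array([.56374,-.01778]);a=np.radians(76.37);ex=np.array([np.cos(a),np.sin(a)]);ey=np.array([-ex[1],ex[0]])
p=read_camera("scene");W=world(p)
Q=W.copy();Q[...,0]=(W[...,:2]-c)@ex;Q[...,1]=(W[...,:2]-c)@ey;Q*=1000
z=Q[...,2];x=Q[...,0];y=Q[...,1]
k=(abs(z-107)<5)&(abs(y)<25)&(x>60)&(x<170);print("upright",k.sum(),np.round(np.percentile(x[k],[3,50,97]),1))
k=(abs(z-120)<5)&(abs(y)<30)&(x>0)&(x<110);print("tops",k.sum(),np.round(np.percentile(x[k],[2,50,98]),1))
cv2.imwrite("pics/"+sys.argv[1]+".png",cv2.resize(p["img"][160:260,190:310,::-1],None,fx=6,fy=6,interpolation=cv2.INTER_CUBIC))
E
python3 s.py; python3 up.py u1
```

```text
12.65 x,y -71.76035675878599 0.6323005310179021 F 6.462900146002668 -1.8873374317693394 -2.3083901505093745
upright 96 [ 80.9 132.1 143.3]
tops 246 [11.2 53.5 84.6]
```

View pics/u1.png

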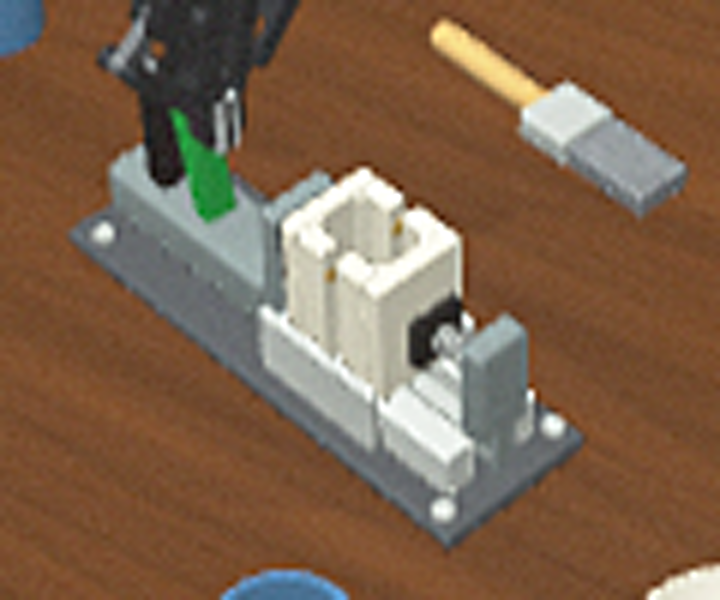

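Stroke 1 worked: the trigger tilted and the jaw advanced. Release, then stroke 2.

send_rows --deltas '[[[0.2,0.8,0,0,0,0],[0.4,1.6,0,0,0,0],[0.53,2.19,0,0,0,0],[0.53,2.19,0,0,0,0],[0.53,2.19,0,0,0,0],[0.4,1.6,0,0,0,0],[0.25,1.0,0,0,0,0],[0.1,0.4,0,0,0,0],[0,0,0,0,0,0],[-0.03,-0.12,0,0,0,0],[-0.03,-0.12,0,0,0,0],[-0.03,-0.12,0,0,0,0]]]'

```text
clock: 13.9
tcp_pos: [0.5454, -0.0887, 0.0991]
orientation: [-0.002, 0.786, 0.619, 0.001]
wrist_force: [1.9, 7.3, -2.1]
finger_gap: 0.0002
```

```bash
python3 s.py; python3 up.py u2
```

```text
13.9 x,y -73.2920646596095 1.1177569670915752 F 7.56603302106361 -0.1087575363014639 -2.119061394305894
upright 85 [ 80.5 125.9 136.8]
tops 241 [11.6 53.7 84.6]
```

View pics/u2.png

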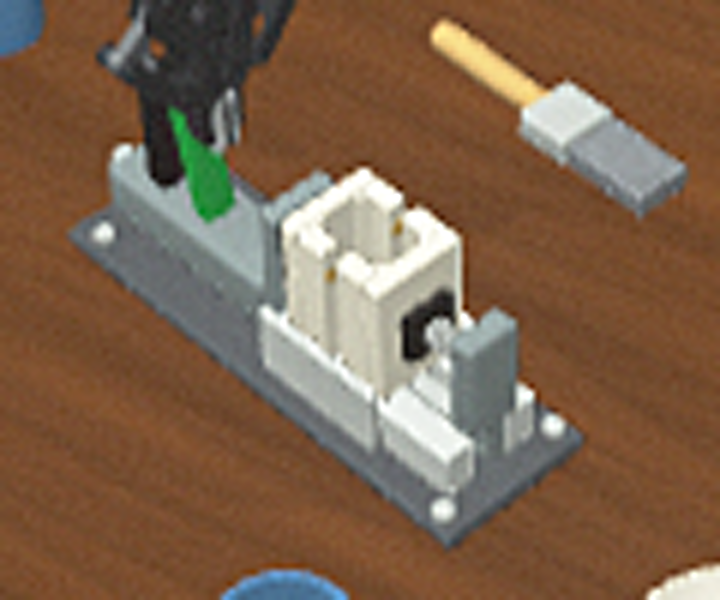

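send_rows --deltas '[[[0.2,0.8,0,0,0,0],[0.4,1.6,0,0,0,0],[0.57,2.33,0,0,0,0],[0.57,2.33,0,0,0,0],[0.57,2.33,0,0,0,0],[0.4,1.6,0,0,0,0],[0.25,1.0,0,0,0,0],[0.12,0.5,0,0,0,0],[0,0,0,0,0,0],[0,0,0,0,0,0],[0,0,0,0,0,0]]]'

```text
clock: 15.05
tcp_pos: [0.5454, -0.089, 0.0992]
orientation: [-0.001, 0.786, 0.618, 0.001]
wrist_force: [2.0, 6.1, -2.1]
finger_gap: -0.0001
```

```bash
python3 s.py; python3 up.py u3
```

```text
15.05 x,y -73.56888230668766 0.9935230257656742 F 6.4420062494516275 -0.5378678271670144 -2.062777565232187
upright 86 [ 72.3 116.9 128.8]
tops 230 [11.5 45.2 75.9]
```

View pics/u3.png

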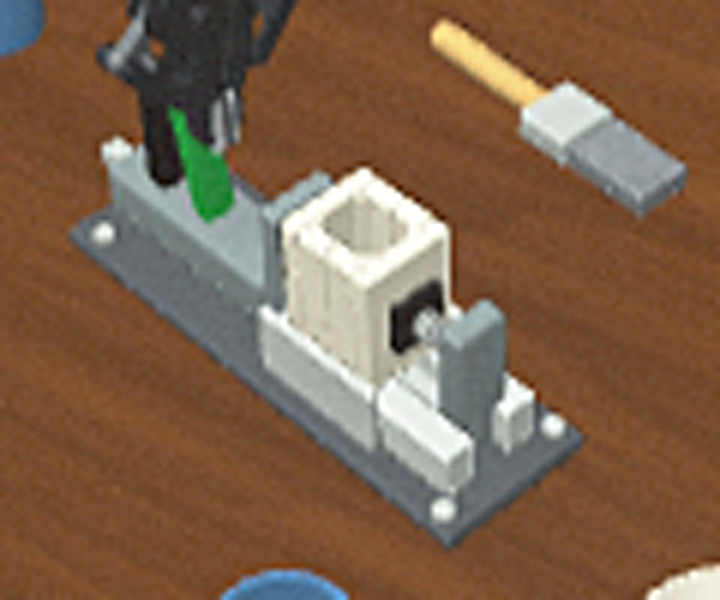

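The halves now meet (tops 11.5–76). On stroke 4 I stop midway to feel the force.

send_rows --deltas '[[[0.2,0.8,0,0,0,0],[0.4,1.6,0,0,0,0],[0.57,2.33,0,0,0,0],[0.57,2.33,0,0,0,0],[0.57,2.33,0,0,0,0],[0.42,1.7,0,0,0,0],[0.33,1.35,0,0,0,0],[0.24,1.0,0,0,0,0],[0.24,1.0,0,0,0,0],[0.24,1.0,0,0,0,0]]]'

```text
clock: 16.1
tcp_pos: [0.5482, -0.0792, 0.0994]
orientation: [-0.001, 0.786, 0.618, 0.001]
wrist_force: [2.7, 6.1, -2.3]
finger_gap: 0.0001
```

```bash
python3 s.py
```

```text
16.1 x,y -63.33714965024376 0.611038241814121 F 6.547099682922197 -1.171597638320376 -2.295318383300585
```

send_rows --deltas '[[[-0.06,-0.25,0,0,0,0],[-0.12,-0.5,0,0,0,0],[-0.12,-0.5,0,0,0,0]]]'

```text
clock: 16.4
tcp_pos: [0.5469, -0.0838, 0.0991]
orientation: [-0.001, 0.786, 0.619, 0.001]
wrist_force: [4.2, 6.9, -2.4]
finger_gap: -0.0001
```

```bash
python3 s.py; python3 up.py u4
```

```text
16.4 x,y -68.15240608072347 0.8078991749438548 F 7.67250004395617 -2.4266735717754155 -2.4081974218388122
upright 80 [ 67.4 112.7 124.2]
tops 223 [ 8.1 39.7 70.3]
```

send_rows --deltas '[[[-0.06,-0.25,0,0,0,0],[-0.12,-0.5,0,0,0,0],[-0.12,-0.5,0,0,0,0]]]'

```text
clock: 16.75
tcp_pos: [0.5456, -0.0883, 0.099]
orientation: [-0.002, 0.786, 0.619, 0.002]
wrist_force: [3.3, 7.9, -4.0]
finger_gap: -0.0001
```

```bash
python3 s.py; python3 up.py u5
```

```text
16.75 x,y -72.77003392856878 1.0188415244806457 F 8.411877996435763 -1.3355758475349988 -3.998680266724911
upright 80 [ 66.8 111.7 120.8]
tops 229 [ 6.7 40.3 70.4]
```

send_rows --deltas '[[[0.2,0.8,0,0,0,0],[0.4,1.6,0,0,0,0],[0.57,2.33,0,0,0,0],[0.57,2.33,0,0,0,0],[0.57,2.33,0,0,0,0],[0.42,1.7,0,0,0,0],[0.36,1.5,0,0,0,0],[0.36,1.5,0,0,0,0],[0.36,1.5,0,0,0,0]]]'

```text
clock: 17.7
tcp_pos: [0.5495, -0.0742, 0.0997]
orientation: [-0.001, 0.786, 0.618, 0.001]
wrist_force: [2.5, 5.8, -0.7]
finger_gap: 0.0002
```

```bash
python3 s.py
```

```text
17.7 x,y -58.15854222399009 0.5487767921449641 F 6.184833580978065 -1.0514238876988236 -0.7418797555490263
```

send_rows --deltas '[[[-0.06,-0.25,0,0,0,0],[-0.12,-0.5,0,0,0,0],[-0.12,-0.5,0,0,0,0],[-0.12,-0.5,0,0,0,0]]]'

```text
clock: 18.1
tcp_pos: [0.5485, -0.0784, 0.0995]
orientation: [-0.001, 0.786, 0.619, 0.002]
wrist_force: [3.5, 8.4, -1.9]
finger_gap: 0.0001
```

```bash
python3 s.py; python3 up.py u6
```

```text
18.1 x,y -62.506979730251224 0.5719710648187479 F 9.018161493000669 -1.3894707514981957 -1.9498981858954296
upright 89 [ 67.7 108.1 121. ]
tops 227 [ 6.3 40.4 70.6]
```

send_rows --deltas '[[[-0.06,-0.25,0,0,0,0],[-0.1,-0.4,0,0,0,0],[-0.1,-0.4,0,0,0,0],[-0.1,-0.4,0,0,0,0]]]'

```text
clock: 18.55
tcp_pos: [0.5475, -0.0817, 0.0992]
orientation: [-0.002, 0.785, 0.619, 0.002]
wrist_force: [4.6, 9.7, -4.0]
finger_gap: -0.0003
```

```bash
python3 s.py
```

```text
18.55 x,y -65.94298745745743 0.6798997893457077 F 10.455452111997495 -2.1643036686247896 -4.047195459186576
```

send_rows --deltas '[[[-0.05,-0.2,0,0,0,0],[-0.07,-0.3,0,0,0,0],[-0.07,-0.3,0,0,0,0],[-0.07,-0.3,0,0,0,0]]]'

```text
clock: 18.95
tcp_pos: [0.547, -0.084, 0.0989]
orientation: [-0.002, 0.785, 0.619, 0.003]
wrist_force: [5.8, 11.8, -5.5]
finger_gap: -0.0002
```

```bash
python3 s.py; python3 up.py u7
```

```text
18.95 x,y -68.31071633389655 0.6740903607250684 F 12.849882120744292 -2.8779492065195655 -5.472724229191143
upright 85 [ 67.2 107.5 118.3]
tops 237 [ 7.  38.8 69.9]
```

send_rows --deltas '[[[-0.05,-0.2,0,0,0,0],[-0.1,-0.4,0,0,0,0],[-0.1,-0.4,0,0,0,0],[-0.1,-0.4,0,0,0,0]]]'

```text
clock: 19.4
tcp_pos: [0.5459, -0.0875, 0.0987]
orientation: [-0.003, 0.785, 0.619, 0.003]
wrist_force: [5.7, 13.5, -5.1]
finger_gap: -0.0
```

```bash
python3 s.py; python3 up.py u8
```

```text
19.4 x,y -71.9105689321906 0.911833201077467 F 14.426195748380309 -2.3932613115256376 -5.089971476718925
upright 87 [ 67.3 104.6 117.4]
tops 229 [ 7.3 39.6 70.2]
```

send_rows --deltas '[[[0.2,0.8,0,0,0,0],[0.38,1.55,0,0,0,0],[0.56,2.25,0,0,0,0],[0.56,2.25,0,0,0,0],[0.56,2.25,0,0,0,0],[0.46,1.85,0,0,0,0],[0.4,1.6,0,0,0,0],[0.36,1.45,0,0,0,0],[0.36,1.45,0,0,0,0],[0.36,1.45,0,0,0,0]]]'

```text
clock: 20.45
tcp_pos: [0.5493, -0.0751, 0.0997]
orientation: [-0.001, 0.786, 0.619, 0.002]
wrist_force: [2.3, 7.9, -0.3]
finger_gap: 0.0
```

```bash
python3 s.py;  python3 up.py u9
```

```text
20.45 x,y -59.145708556495926 0.4963124197936486 F 8.238326099872436 -0.39805654210713004 -0.2638305833336973
upright 92 [ 67.2 105.8 118.6]
tops 233 [ 6.6 41.4 69.7]
```

send_rows --deltas '[[[-0.05,-0.2,0,0,0,0],[-0.07,-0.3,0,0,0,0],[-0.07,-0.3,0,0,0,0],[-0.07,-0.3,0,0,0,0]]]'

```text
clock: 20.9
tcp_pos: [0.5488, -0.0772, 0.0996]
orientation: [-0.002, 0.785, 0.619, 0.002]
wrist_force: [4.0, 10.6, -1.5]
finger_gap: -0.0
```

```bash
python3 s.py
```

```text
20.9 x,y -61.25437559961171 0.5512069927543841 F 11.221289692400678 -1.3861975933232247 -1.4550127845053904
```

send_rows --deltas '[[[-0.05,-0.2,0,0,0,0],[-0.07,-0.3,0,0,0,0],[-0.07,-0.3,0,0,0,0],[-0.07,-0.3,0,0,0,0]]]'

```text
clock: 21.3
tcp_pos: [0.5482, -0.0793, 0.0995]
orientation: [-0.002, 0.785, 0.619, 0.003]
wrist_force: [4.2, 13.0, -2.2]
finger_gap: 0.0001
```

```bash
python3 s.py
```

```text
21.3 x,y -63.473430480064955 0.5591807751829796 F 13.625683461688169 -1.010680659849547 -2.1894796155668863
```

send_rows --deltas '[[[-0.05,-0.2,0,0,0,0],[-0.07,-0.3,0,0,0,0],[-0.07,-0.3,0,0,0,0],[-0.07,-0.3,0,0,0,0]]]'

```text
clock: 21.7
tcp_pos: [0.5476, -0.0817, 0.0992]
orientation: [-0.003, 0.785, 0.619, 0.003]
wrist_force: [5.2, 15.4, -3.0]
finger_gap: -0.0001
```

```bash
python3 s.py
```

```text
21.7 x,y -65.93331963911373 0.617708221506854 F 16.155574146781657 -1.4510001780851216 -2.998557568918223
```

send_rows --deltas '[[[-0.04,-0.15,0,0,0,0],[-0.06,-0.25,0,0,0,0],[-0.06,-0.25,0,0,0,0],[-0.06,-0.25,0,0,0,0]]]'

```text
clock: 22.1
tcp_pos: [0.5471, -0.0838, 0.099]
orientation: [-0.003, 0.785, 0.619, 0.004]
wrist_force: [6.9, 15.7, -5.1]
finger_gap: 0.0005
```

```bash
python3 s.py; python3 up.py u10
```

```text
22.1 x,y -68.11228981000077 0.6222636067137124 F 16.85421648385593 -2.9934336335831846 -5.140685543252851
upright 84 [ 67.  103.7 115.2]
tops 235 [ 6.8 40.1 70.3]
```

send_rows --deltas '[[[-0.04,-0.15,0,0,0,0],[-0.05,-0.2,0,0,0,0],[-0.05,-0.2,0,0,0,0],[-0.05,-0.2,0,0,0,0]]]'

```text
clock: 22.55
tcp_pos: [0.5467, -0.0853, 0.0988]
orientation: [-0.003, 0.785, 0.62, 0.004]
wrist_force: [7.6, 17.6, -6.3]
finger_gap: 0.0001
```

```bash
python3 s.py
```

```text
22.55 x,y -69.6144530181962 0.6552010465841698 F 18.882819071307605 -3.21111483546414 -6.284112678306157
```

Estimated peak is 21–25 N. I let go of the trigger, rise, and measure the pad compression from above.

send_rows --deltas '[[[0.2,0.8,0,0,0,0],[0.36,1.45,0,0,0,0],[0.48,2.0,0,0,0,0],[0.48,2.0,0,0,0,0],[0.48,2.0,2,0,0,0],[0.48,2.0,5,0,0,0],[1,4,8,0,0,0],[1.6,7,10,0,0,0],[2.3,10,10,0,0,0],[2.9,12,10,0,0,0],[2.9,12,10,0,0,0],[2.9,12,10,0,0,0]]]'

```text
clock: 23.75
tcp_pos: [0.5746, 0.0295, 0.1996]
orientation: [0.0, 0.786, 0.619, -0.001]
wrist_force: [0.4, -0.5, 0.5]
finger_gap: 0.0001
```

send_rows --deltas '[[[0,0,0,0,0,0],[0,0,0,0,0,0],[0,0,0,0,0,0]]]'

```text
clock: 24.05
tcp_pos: [0.5746, 0.0291, 0.1998]
orientation: [0.0, 0.786, 0.618, -0.0]
wrist_force: [-0.5, 0.3, -0.1]
finger_gap: 0.0003
```

```bash
python3 chk.py w8
```

```text
24.05 tcp clamp 48.153427129341495 0.5188387485312739 [0.57458318 0.02913958 0.19976643] [-0.47008222  0.31836815 -0.07665786]
tops 4202 [ 48.7  -1.4 119.2] [[7.400000095367432, 28.5], [7.599999904632568, -29.899999618530273], [71.0999984741211, -29.700000762939453], [70.9000015258789, 28.700000762939453]]
upright 1312 [108.9  -0.  106.8] [[100.0, 16.899999618530273], [100.0, -17.0], [117.19999694824219, -17.0], [117.19999694824219, 16.899999618530273]]
[(0, 0), (2, 0), (4, 0), (6, 9), (8, 54), (10, 68), (12, 81), (14, 70), (16, 91), (18, 59), (20, 78), (22, 80), (24, 75), (26, 84), (28, 85), (30, 86), (32, 84), (34, 85), (36, 88), (38, 81), (40, 84), (42, 87), (44, 81), (46, 89), (48, 85), (50, 85), (52, 84), (54, 94), (56, 95), (58, 86), (60, 90), (62, 93), (64, 97), (66, 89), (68, 103), (70, 48), (72, 0), (74, 0), (76, 0), (78, 0), (80, 0), (82, 0), (84, 0), (86, 0), (88, 0), (90, 0), (92, 0), (94, 0), (96, 0)]
```

View pics/w8.png

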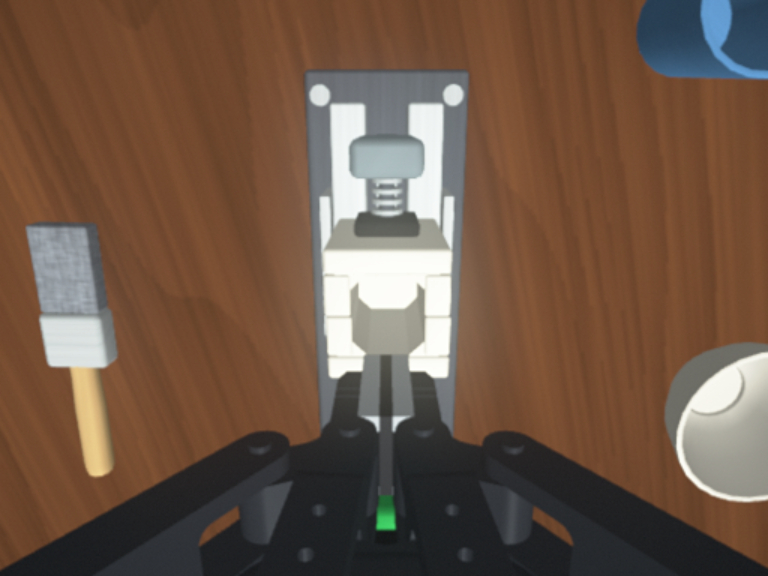

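The pad compression is about 7–7.6 mm, which means roughly 20 N. This fits the trigger feel: peak 21–25 N, less the back-off. One quick check of the trigger and bystanders, then I hand in.

Run:
```python
from h import *
p=read_camera("scene");W=world(p);save(p,"fin.png")
c=np.array([.56374,-.01778]);a=np.radians(76.37);ex=np.array([np.cos(a),np.sin(a)])
hsv=cv2.cvtColor(p["img"],cv2.COLOR_RGB2HSV)
k=(hsv[...,0]>45)&(hsv[...,0]<85)&(hsv[...,1]>120);x=(W[...,:2]-c)@ex*1000
k&=(abs(x+70)<40)&(abs(W[...,2]-.1)<.04)&(abs(W[...,0]-.55)<.05)
W0=np.load("scene1.npz")
img0=W0["img"];h0=cv2.cvtColor(img0,cv2.COLOR_RGB2HSV);x0=(W0["W"][...,:2]-c)@ex*1000
k0=(h0[...,0]>45)&(h0[...,0]<85)&(h0[...,1]>120)&(abs(x0+70)<40)&(abs(W0["W"][...,2]-.1)<.04)&(abs(W0["W"][...,0]-.55)<.05)
print("trigger x now/start",k.sum(),np.percentile(x[k],[5,50,95]),k0.sum(),np.percentile(x0[k0],[5,50,95]))
for t in ["pigment_jar","saucer","glaze_bottle"]:
    s=silhouettes(p,t)[0];print(t,np.round(s["box"]))
```

```text
trigger x now/start 116 [-76.82532974 -67.87397621 -65.29207176] 118 [-76.55385635 -68.20223057 -64.72303802]
pigment_jar [187. 158.  18.  26.]
saucer [254. 207.  20.  36.]
glaze_bottle [159. 180.  20.  45.]
```

View pics/fin.png

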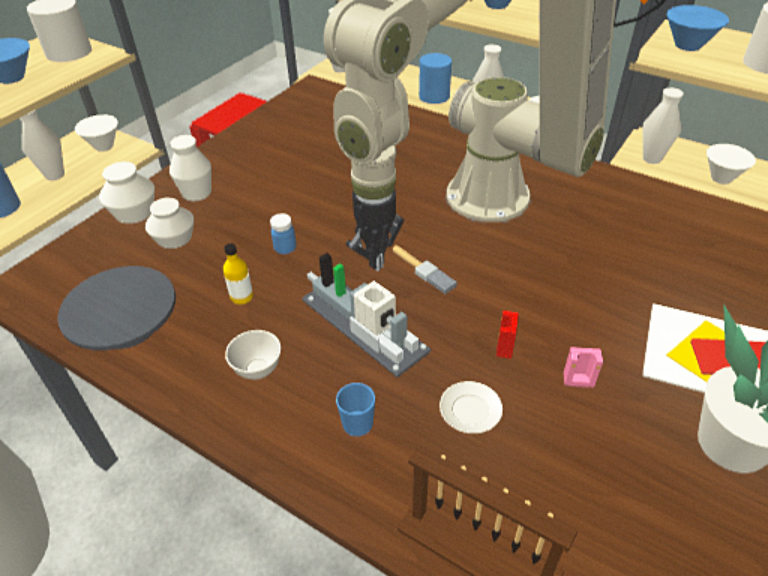

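The picture shows the mould closed at (375,305), the trigger upright at (340,280) and the arm clear. The saucer (471,407), jar (283,234) and bottle (237,275) are where they were; the network's saucer box landed on the clamp and is a false hit.

```bash
python3 -c "
from workcell import *
print(hand_in())"
```

```text
the job is handed in; nothing more can be done
None
```

The mould is closed in the clamp at an estimated 20 N. I handed the job in at about 24 s, and no verdict was reported.

**What I did:** I gripped the white half across its 58 mm side and stood it on the bed with its hollow face towards its mate. Then I worked the trigger with the shut fingers through six strokes, feeling the force on the last ones. I let go, raised the arm clear and handed in.

**Last checks:**
- **Mould:** it stands upright, with its top at z 119 mm and about 0.6 mm off the middle line. The two halves span 63.7 mm against 64 mm nominal, so they are closed.
- **Jaw force:** pad compression of about 7–7.6 mm gives roughly 20–21 N, known to about ±3 N. At the trigger I felt a peak of about 21–25 N before the jaw backed off to a tooth, which would leave 14 N or more. These are estimates; nothing measured the jaw force directly.
- **Trigger:** back at its starting position, to within 0.6 mm.
- **Bystanders:** jar, bottle and saucer look unmoved. The network's final saucer box was wrong, as it landed on the clamp, so I checked the saucer by eye in the picture.

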